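# Gauge two bushings with the long rod

## Task

Check that the two brass bushings on the bracket are in line: on the gauge box press the white key (zero), let it come up, then press the green key (start), and do not press the red key (it clears the reading). Then take the long blue-handled rod from the wooden stand and thread it straight down through the upper bushing and on through the lower one until its tip stands out about 15 mm below the lower bushing. Finish while still holding the rod there, with its tip clear of the bracket's base; leave the short yellow-handled rod in the stand and everything else undisturbed.

Things in the scene. Friction and masses are not known exactly. Their poses are not given: they have to be found in the camera images.
- white_key (a joint): travel of the white round key of the gauge box (m): 0 up, 0.006 fully down, counts as pressed beyond 0.004. Spring key that comes up by itself, about 4 N fully down
- green_key (a joint): travel of the green key: same kind as the white key
- red_key (a joint): travel of the red key: same kind; must not be pressed
- white_key_top (a point): centre of the top of the white key, a disc of 22 mm diameter with a vertical axis on a grey box 84 x 156 mm and 30 mm high. The three keys stand in one row 50 mm apart, in any order; they are pushed straight down
- green_key_top (a point): centre of the top of the green key (22 mm diameter)
- red_key_top (a point): centre of the top of the red key (22 mm diameter)
- long_rod_grip (a point): middle of the blue handle of the long rod, 23 mm below its top and 157 mm above its tip; z along the rod, upwards. The rod is round: steel shank 12 mm diameter and 130 mm long, tip tapered to 7 mm over its last 6 mm; above it the handle, 19 to 21 mm diameter and 50 mm long. It weighs about 0.1 kg and stands upright and loose, 45 mm deep in a 14 mm hole of the stand
- long_rod_tip (a point): lower end of the long rod, on its axis
- long_rod: the long rod; origin at its tip, z along the rod towards the handle
- short_rod: short rod with a yellow handle: shank 12 mm diameter and 70 mm long, handle 50 mm long; origin at its tip. It stands upright in the other hole of the stand, 60 mm from the long rod, its top 60 mm lower; leave it there
- rod_stand: wooden block 56 x 112 x 55 mm, fixed, origin at the centre of its underside; two holes 30 mm either side of the centre along its y axis; which rod is in which hole varies
- bracket: fixed aluminium base plate (8 mm thick; 94 x 64 mm) with a grey column 125 mm high that carries two brass bushings one above the other; origin on the plate's underside, on the vertical axis of both bushings. The column stands on the +x side of this axis in the bracket's frame (its near face 36 mm from the axis); nothing is above the upper bushing. z up
- upper_bushing (a point): centre of the top rim of the upper bushing, 120 mm above the table. Bushing 15 mm high, bore 15 mm, the mouth flared to 25 mm over the top 6 mm
- lower_bushing (a point): centre of the top rim of the lower bushing, 60 mm above the table, straight below the upper one; same shape, so its lower end is 45 mm above the table and 37 mm above the base plate
- side_cutters: bystander: side cutters with yellow handles, 119 mm long, lying
- vial_1: bystander: corked glass vial, 19 mm diameter, 48 mm high, standing near the table's right edge. Beyond that edge, on a cabinet to the robot's right, stands an open-topped glass case with clear walls (x 0.07 to 0.37 m, y -0.475 to -1.215 m, rim 0.39 m above the table top): a hand that starts inside or behind it must rise straight up above the rim before it crosses to the table
- vial_2: bystander: corked glass vial, 19 mm diameter, 48 mm high, standing
Things that resemble listed ones, but are neither listed nor needed, are in the scene too. Of the things that look like the short_rod, the smaller one is meant.

How it is judged:
By the outcome, as a careful person would: the job done as asked, in the order asked, and still so for the second after the job is handed in, while the arm keeps its last pose, push and grip.
It also fails if it takes over 67 s, if anything falls off the work surface, if the arm or the gripper's body presses on something with over 40 N, if the wrist force passes 120 N, or if a joint passes its speed limit or range.

## Robot

A 7-joint arm with a two-finger parallel gripper is mounted at the origin on a cart in front of the work surface, level with it; the furniture and walls round the work are solid. World frame = base frame: x ahead of the robot, y to its left, z up, the work surface at z = 0. Lengths are in m, angles in rad, forces in N, time in s.
With the tool pointing down it reaches from about 0.425 to 0.825 m from the base axis. Payload 3.6 kg.
Tool frame: the origin (TCP) lies at the very end of the fingers, on their centre line; the grasp point (between the pads) lies 19 mm behind it; y points along the fingers, z is the direction in which the jaws open and shut, and the axes are right-handed (so a half turn about y gives the same grasp; the last joint's range is limited). The gripper opens to 93 mm and grips with 3 to 60 N. Pads are 15 mm wide; open, the fingers measure 128 mm over their backs; the gripper's body (75 mm by 188 mm) begins 65 mm behind the grasp point.
Start: joints at [1.28, 0.615, -0.013, 1.423, 0.008, 1.103, -0.04], TCP at [0.17, -0.627, 0.219] pointing down, gripper open.
Joint ranges: [-3.12, 3.12], [-0.3, 2.06], [-1.34, 1.32], [0.26, 2.42], [-1.36, 4.5], [0.01, 1.98], [-2.84, 2.84]. Speed limits (rad/s): [2.79, 2.79, 3.14, 3.14, 3.14, 3.14, 3.14].

## Interface

Orientations are given as [roll, pitch, yaw] about the fixed x, y, z axes, in that order (R = Rz(yaw) Ry(pitch) Rx(roll)).
In Python, from bench import status, camera, arm, nets gives the robot as it stands.
- The arm moves only by the tool step_arm, never from a script. Its argument "steps" is a list that holds one entry, the list of rows, each a list of 5 numbers: the finger opening in mm, from 0 to 93, then the shift along the tool's x, y, z in mm, then the turn about the tool's y in rad. A call has 1 to 12 rows; each row shifts and turns the commanded pose from where the row before left it, along the tool's axes as they then stand; what a row does not reach is not made up. A row lasts 1/12 s, in which the tool goes at most 41.7 mm and 7.16 degrees, less where a joint would pass 70% of its speed; a pose out of reach is approached as far as the arm can. A call with a gripper value outside its range is refused whole. The fingers move at their own pace and stop on an object; "newtons" is the grip in N (left out, the last holds). Time passes only in rows, so rows that do not move let the fingers close. It gives the time, the measured TCP pose, the force and the opening at its end, in the units of the state.
- status.read_state(): the state, without advancing time (a new reading comes with each control period).
- camera(name): name is "side" or "top"; returns a dict with "pixels" (400x640x3 uint8, red, green, blue), "intrinsics" (3x3 intrinsics, pixels), "rvec" (rotation vector, rad) and "tvec" (3), from world to camera coordinates, as OpenCV has them. Camera axes: x right, y down, z forward; pixel columns grow to the right and rows downward; lengths in m; the calibration is good to about 2 mm. A picture is of the moment at which its call begins. There is no depth.
- arm.finish_job(): hands the job in, once; it reports no verdict.
Trained networks look in the newest picture that a camera, given by its name, has taken for a name from the list of things; names that differ only in an ending like _2 or _b are one class to them, and where a whole thing is asked for, a point or a joint stands for the part that bears it (a point fixed in the world has none). Each returns a list of dicts, best first, with "confidence" (0 to 1); they miss things now and then, are a little off and sometimes report something else, mostly with a low value. They report only what shows in the picture. A call takes as long as a camera call. They do not tell look-alikes from the thing itself.
- nets.outline_of(camera, target): "region" (400x640 bool, what is visible of it) and "rect" ([left, top, right, bottom] in pixels, round what is visible of it).
- nets.spot_point(camera, target): "point" ([column, row] in pixels: a listed point, or the origin of a listed thing).
The state is a dict: "time": time; "joint_positions": joint angles; "dq": joint speeds; "joint_efforts": joint torques, N m; "position": TCP position; "tool_rot": TCP orientation; "force": force on the tool from outside, world axes, zero at the start; "wrist_torque": the same for the moment, N m; "finger_gap": opening from 0.0 (shut) to 1.0 (fully open).
Only numpy, scipy, OpenCV 4.12 (cv2) and the standard library are available. Lean on these libraries where they do the work, as an engineer would, in place of code of your own. Each camera call takes 0.05 s, during which the arm holds its last target. There are 200 camera calls.

## Working session

There is one attempt and no reset: what is moved stays moved. The work goes in short steps, Python scripts to look and compute and a tool call to move; the robot and the scene stay as the last step left them, time stands still between calls to the robot, and variables do not carry over. Pictures are saved under pics/ and viewed, about 8 in all and at most 12, crops included, and the job is handed in when it is done.

Besides the shell and the picture viewer there is one more tool, called after "Call:" as a command line: name --argument value ..., lists and objects as JSON in quotes. step_arm: Moves the arm, as the interface text tells. Its arguments: {"type":"object","properties":{"steps":{"type":"array","items":{"type":"array","items":{"type":"array","items":{"type":"number"}}}},"newtons":{"type":"number"}},"required":["steps"]}

```bash
ls; mkdir -p pics
cat > h.py <<'E'
import numpy as np, cv2
from bench import status, camera, arm, nets
def P(c):
    R=cv2.Rodrigues(np.array(c["rvec"],float))[0]; return np.array(c["intrinsics"])@np.c_[R,np.array(c["tvec"],float).ravel()]
def proj(c,X):
    p=P(c)@np.r_[X,1]; return p[:2]/p[2]
def tri(c1,p1,c2,p2):
    X=cv2.triangulatePoints(P(c1),P(c2),np.array(p1,float).reshape(2,1),np.array(p2,float).reshape(2,1)); return (X[:3]/X[3]).ravel()
def atz(c,p,z):
    M=P(c); H=np.c_[M[:,0],M[:,1],M[:,2]*z+M[:,3]]; q=np.linalg.solve(H,np.r_[p,1]); return np.r_[q[:2]/q[2],z]
def save(c,n): cv2.imwrite("pics/"+n,c["pixels"][:,:,::-1])
E
python3 - <<'E'
from h import *
np.set_printoptions(precision=4,suppress=True)
s=status.read_state(); print(s)
cs={n:camera(n) for n in("side","top")}
for n,c in cs.items():
    save(c,n+"0.png"); R=cv2.Rodrigues(np.array(c["rvec"],float))[0]; print(n,"campos",-R.T@np.array(c["tvec"]).ravel())
cv2.imwrite("pics/a.png",np.vstack([cs[n]["pixels"] for n in cs])[:,:,::-1])
for t in ["white_key_top","green_key_top","red_key_top","long_rod_grip","long_rod_tip","short_rod","rod_stand","bracket","upper_bushing","lower_bushing","vial_1","side_cutters"]:
    for n in cs: print(t,n,[(np.round(d["point"],1).tolist(),round(float(d["confidence"]),2)) for d in nets.spot_point(n,t)[:4]])
E
```

```text
pics
{'time': 0.0, 'joint_positions': array([ 1.2795,  0.6159, -0.0126,  1.4249,  0.0081,  1.1034, -0.0404]), 'dq': array([ 0.0005,  0.0008,  0.0003, -0.0014, -0.0005, -0.0015,  0.0003]), 'joint_efforts': array([  0.0002, -45.8937,   0.2091, -16.5745,  -0.0612,   0.0204,
         0.0002]), 'position': array([ 0.1699, -0.6266,  0.2175]), 'tool_rot': array([-1.5733, -0.    , -2.8767]), 'force': array([1.1355, 0.084 , 0.5232]), 'wrist_torque': array([-0.0123, -0.0062, -0.0259]), 'finger_gap': 1.0008903613503788}
side campos [ 0.5962 -0.8518  0.7982]
top campos [ 0.526  -0.0926  0.985 ]
white_key_top side [([253.0, 230.2], 0.65), ([251.7, 267.5], 0.34)]
white_key_top top [([332.6, 271.4], 0.62), ([256.5, 176.7], 0.59)]
green_key_top side [([397.1, 227.3], 0.74), ([246.3, 269.4], 0.61)]
green_key_top top [([378.7, 273.7], 0.48)]
red_key_top side [([252.6, 244.2], 0.67)]
red_key_top top [([355.3, 272.4], 0.38)]
long_rod_grip side [([354.2, 119.6], 0.57)]
long_rod_grip top [([335.0, 273.4], 0.44), ([229.2, 163.7], 0.43)]
long_rod_tip side []
long_rod_tip top []
short_rod side [([391.1, 203.9], 0.91)]
short_rod top [([279.2, 145.2], 0.55), ([266.0, 174.9], 0.41)]
rod_stand side [([353.6, 184.7], 0.88)]
rod_stand top [([253.3, 176.6], 0.91), ([355.5, 271.7], 0.66), ([334.4, 270.2], 0.59)]
bracket side [([348.4, 281.0], 0.96), ([412.1, 275.9], 0.48)]
bracket top [([372.1, 192.0], 0.97), ([378.6, 185.8], 0.37)]
upper_bushing side [([349.1, 236.0], 0.74)]
upper_bushing top [([378.9, 187.1], 0.73)]
lower_bushing side [([344.8, 257.0], 0.8)]
lower_bushing top [([374.7, 186.8], 0.61)]
vial_1 side [([262.3, 320.8], 0.64), ([395.6, 227.3], 0.61)]
vial_1 top [([406.7, 258.9], 0.52), ([311.9, 144.5], 0.52)]
side_cutters side [([413.8, 271.1], 0.57)]
side_cutters top [([371.6, 138.3], 0.94), ([378.9, 185.6], 0.46)]
```

View pics/side0.png

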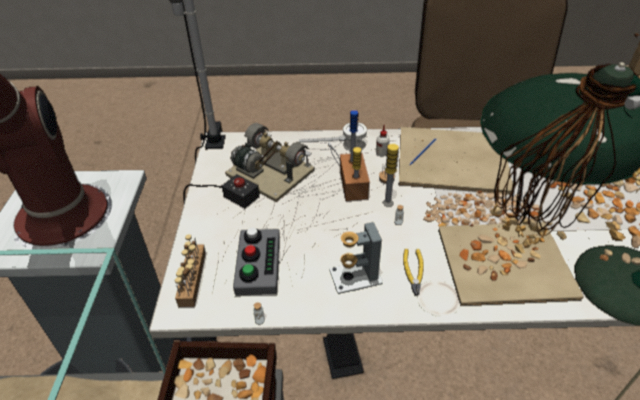

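View pics/top0.png

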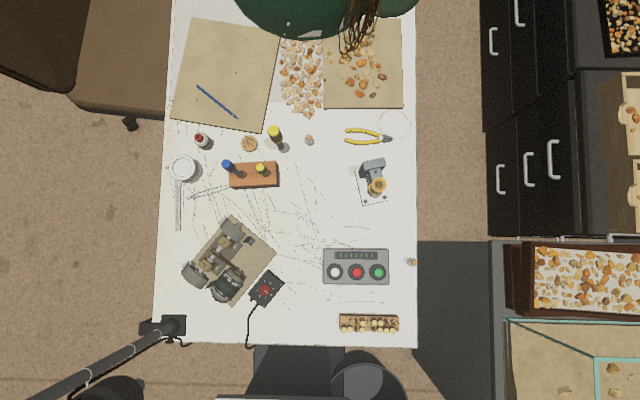

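Run:
```python
from h import *
np.set_printoptions(precision=4,suppress=True)
c={n:camera(n) for n in("side","top")}
for nm,a,b in [("white",(253,230.2),(332.6,271.4)),("red",(252.6,244.2),(355.3,272.4)),("green",(246.3,269.4),(378.7,273.7)),("green2",(251.7,267.5),(378.7,273.7)),("rodgrip",(354.2,119.6),(229.2,163.7)),("stand",(353.6,184.7),(253.3,176.6)),("bracket",(348.4,281),(372.1,192)),("ub",(349.1,236),(378.9,187.1)),("lb",(344.8,257),(374.7,186.8)),("short",(391.1,203.9),(279.2,145.2))]:
    X=tri(c["side"],a,c["top"],b); print(nm,X,proj(c["side"],X)-a,proj(c["top"],X)-b)
X=np.array(status.read_state()["position"]);print(proj(c["top"],X),proj(c["side"],X))
from scipy.spatial.transform import Rotation as Ro
print(Ro.from_euler("xyz",status.read_state()["tool_rot"]).as_matrix())
```

```text
white [ 0.4541 -0.112   0.0453] [-0.4509  0.0149] [-0.0562 -0.636 ]
red [ 0.457  -0.1631  0.0576] [-1.4637  0.0353] [-0.1642 -2.0031]
green [ 0.4507 -0.2181  0.046 ] [-0.3063  0.0075] [-0.0374 -0.3998]
green2 [ 0.4573 -0.2171  0.0501] [-2.4399  0.0385] [-0.2444 -3.2008]
rodgrip [0.6774 0.1079 0.1697] [ 0.0574 -0.0114] [0.0027 0.1003]
stand [ 0.6795  0.0895 -0.008 ] [-0.1613  0.0286] [-0.0085 -0.2531]
bracket [ 0.6484 -0.2083 -0.0091] [-0.929   0.1348] [-0.0473 -1.2014]
ub [ 0.6457 -0.2077  0.1214] [-1.6709  0.2492] [-0.0713 -2.2796]
lb [ 0.6446 -0.2063  0.0627] [ 1.4193 -0.2293] [0.1015 1.8811]
short [ 0.7647  0.0281 -0.0184] [-0.5029  0.111 ] [-0.0103 -0.7581]
[621.7562 446.6151] [-66.1394 463.7742]
[[-0.9651 -0.      0.2617]
 [-0.2617  0.0001 -0.9651]
 [-0.     -1.     -0.0001]]
```

The side view shows the gauge box with white (253,234), red (250,252) and green (248,271). The bracket is at (350,255), the blue-handled rod in the stand at (354,122), and a larger yellow look-alike stands free at (391,160). The top view agrees: keys at (335/356/378, 272), bracket at (375,186), blue handle at (228,165). I'll rise out of the glass case first, then turn.

Call:
step_arm --steps '[[[0,0,-38,0,0],[0,0,-38,0,0],[0,0,-38,0,0],[0,0,-38,0,0],[0,0,-38,0,0],[0,0,-38,0,0],[0,0,0,0,0]]]'

```text
time: 1.98
position: [0.1707, -0.6293, 0.4558]
tool_rot: [-1.554, 0.001, -2.877]
force: [0.2, -0.2, 1.3]
finger_gap: 0.548
```

```bash
cat > col.py <<'E'
from h import *
np.set_printoptions(precision=4,suppress=True)
c={n:camera(n) for n in("side","top")}
win={"red":((240,242,262,262),(345,262,368,282)),"green":((236,260,260,282),(367,262,390,282)),"white":((243,226,264,242),(325,262,346,282)),"blue":((345,105,363,140),(218,155,238,175))}
def mask(k,im):
    h=cv2.cvtColor(im,cv2.COLOR_RGB2HSV).astype(int); H,S,V=h[...,0],h[...,1],h[...,2]
    if k=="red": return ((H<8)|(H>172))&(S>120)&(V>90)
    if k=="green": return (H>40)&(H<90)&(S>100)&(V>70)
    if k=="blue": return (H>100)&(H<130)&(S>120)
    return (S<50)&(V>170)
for k,w in win.items():
    p=[]
    for n,(l,t,r,b) in zip(("side","top"),w):
        m=mask(k,c[n]["pixels"][t:b,l:r]); y,x=np.nonzero(m); p.append((x.mean()+l,y.mean()+t)); print(k,n,m.sum(),p[-1],x.min()+l,x.max()+l,y.min()+t,y.max()+t)
    X=tri(c["side"],p[0],c["top"],p[1]); print("   ",X,proj(c["side"],X)-p[0], "z.04",atz(c["side"],p[0],.042),atz(c["top"],p[1],.042))
s=np.vstack([cv2.resize(c["side"]["pixels"][215:300,225:395],None,fx=4,fy=4,interpolation=cv2.INTER_CUBIC),
 np.hstack([cv2.resize(c["top"]["pixels"][a:a+60,b:b+85],None,fx=4,fy=4,interpolation=cv2.INTER_CUBIC) for a,b in((150,335),(135,205))])])
cv2.imwrite("pics/crop.png",s[:,:,::-1])
E
python3 col.py
```

```text
red side 74 (np.float64(249.72972972972974), np.float64(249.13513513513513)) 245 255 245 253
red top 66 (np.float64(356.1515151515151), np.float64(271.93939393939394)) 352 360 268 276
    [ 0.4531 -0.1663  0.0467] [-0.1118  0.0035] z.04 [ 0.4524 -0.162   0.042 ] [ 0.4524 -0.1667  0.042 ]
green side 83 (np.float64(247.6024096385542), np.float64(268.72289156626505)) 242 253 265 273
green top 51 (np.float64(378.3921568627451), np.float64(272.3333333333333)) 374 382 268 276
    [ 0.4535 -0.2173  0.047 ] [-0.1797  0.0049] z.04 [ 0.4529 -0.2131  0.042 ] [ 0.4526 -0.218   0.042 ]
white side 116 (np.float64(251.99137931034483), np.float64(228.77586206896552)) 243 263 226 234
white top 60 (np.float64(334.56666666666666), np.float64(271.8666666666667)) 331 338 268 276
    [ 0.4535 -0.1164  0.054 ] [-0.3528  0.0115] z.04 [ 0.452  -0.1045  0.042 ] [ 0.4515 -0.1168  0.042 ]
blue side 121 (np.float64(353.41322314049586), np.float64(120.4297520661157)) 351 357 111 132
blue top 52 (np.float64(225.5), np.float64(163.5)) 222 229 160 167
    [0.6775 0.1176 0.1614] [ 0.5178 -0.1045] z.04 [0.6914 0.2989 0.042 ] [0.7017 0.1482 0.042 ]
```

View pics/crop.png

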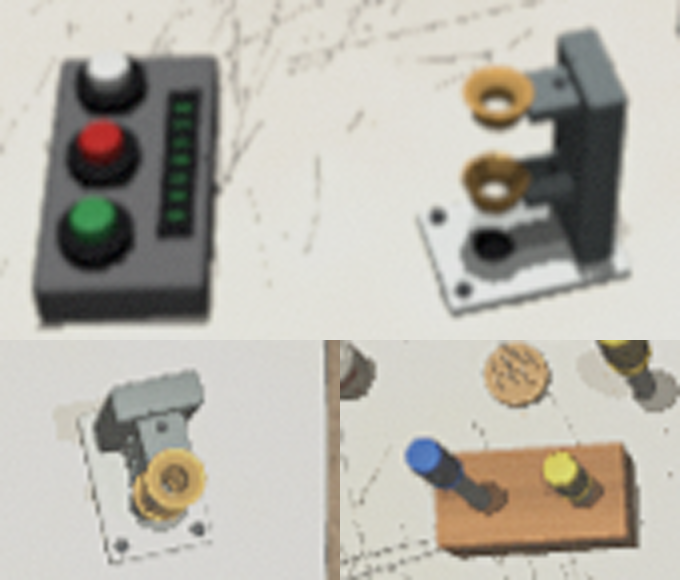

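The crop shows all three keys, both bushings, and the blue rod leaning away in the top view only by perspective. The key positions now agree: x≈0.453, y≈-0.116/-0.166/-0.216, top z≈0.046. Next I'll turn.

Call:
step_arm --steps '[[[0,0,0,0,-0.12],[0,0,0,0,-0.12],[0,0,0,0,-0.12],[0,0,0,0,-0.12],[0,0,0,0,-0.12],[0,0,0,0,-0.12],[0,0,0,0,-0.12],[0,0,0,0,-0.12],[0,0,0,0,-0.12],[0,0,0,0,-0.12],[0,0,0,0,-0.106],[0,0,0,0,0]]]'

```text
time: 3.08
position: [0.1698, -0.6268, 0.4442]
tool_rot: [-1.572, 0.004, -1.569]
force: [-0.0, -0.9, 0.4]
finger_gap: 0.004
```

Run:
```python
from h import *
np.set_printoptions(precision=4,suppress=True)
c={n:camera(n) for n in("side","top")}
for nm,a,b in [("ub",(349.3,237.6),(378.4,184.6))]:
    X=tri(c["side"],a,c["top"],b); print(nm,X,proj(c["side"],X)-a,"z.12",atz(c["side"],a,.12),atz(c["top"],b,.12))
print("lb side z.06",atz(c["side"],(348.6,259),.06))
print("rod top",atz(c["top"],(226,163.2),.19),tri(c["side"],(353.8,113),c["top"],(226,163.2)))
print("rod entering stand, top cam",atz(c["top"],((490-340)/4+205-.4,(497-340)/4+135-.4),.055))
s=status.read_state();print(s["position"],s["tool_rot"])
```

```text
ub [ 0.6483 -0.2073  0.117 ] [-0.5198  0.0818] z.12 [ 0.649 -0.21   0.12 ] [ 0.6463 -0.207   0.12  ]
lb side z.06 [ 0.6491 -0.2097  0.06  ]
rod top [0.6748 0.1095 0.19  ] [0.6759 0.1107 0.1853]
rod entering stand, top cam [0.6752 0.1046 0.055 ]
[ 0.17   -0.627   0.4449] [-1.5717  0.0031 -1.5732]
```

Call:
step_arm --steps '[[[0,-34,0,19,0],[0,-34,0,19,0],[0,-34,0,19,0],[0,-34,0,19,0],[0,-34,0,19,0],[0,-34,0,19,0],[0,-34,0,19,0],[0,-34,0,19,0],[0,-34,0,19,0],[0,-34,0,19,0],[0,-34,0,19,0],[0,-34,0,19,0]]]'

```text
time: 4.18
position: [0.3983, -0.2174, 0.4464]
tool_rot: [-1.571, -0.0, -1.574]
force: [1.1, -0.7, 0.1]
finger_gap: 0.004
```

Call:
step_arm --steps '[[[0,-34,0,19,0],[0,-34,0,18,0],[0,-35,0,18,0],[0,0,40,0,0],[0,0,40,0,0],[0,0,40,0,0],[0,0,40,0,0],[0,0,40,0,0],[0,0,40,0,0],[0,0,40,0,0],[0,0,40,0,0],[0,0,0,0,0]]]'

```text
time: 5.18
position: [0.4472, -0.1157, 0.1204]
tool_rot: [-1.586, 0.003, -1.572]
force: [-0.7, 0.2, 0.3]
finger_gap: 0.005
```

Call:
step_arm --steps '[[[0,0,20,0,0],[0,0,20,0,0],[0,0,12,0,0],[0,0,8,0,0],[0,0,0,0,0],[0,0,0,0,0],[0,0,0,0,0]]]'

```text
time: 5.77
position: [0.4541, -0.1165, 0.068]
tool_rot: [-1.568, -0.001, -1.571]
force: [0.0, 0.2, 0.3]
finger_gap: 0.008
```

Run:
```python
from h import *
c={n:camera(n) for n in("side","top")}
s=status.read_state();print(s["position"],s["tool_rot"],s["force"])
for n in c: print(n,proj(c[n],s["position"]))
v=np.hstack([cv2.resize(c["side"]["pixels"][170:290,200:300],None,fx=4,fy=4,interpolation=cv2.INTER_CUBIC),cv2.resize(c["top"]["pixels"][200:320,310:400],None,fx=4,fy=4,interpolation=cv2.INTER_CUBIC)])
cv2.imwrite("pics/k.png",v[:,:,::-1])
```

```text
[ 0.45391751 -0.11650404  0.06778093] [-1.56858222e+00 -5.59145328e-04 -1.57123250e+00] [ 0.00746727  0.13887921 -0.45894718]
side [251.1152358  224.10405933]
top [334.72832374 271.68036435]
```

View pics/k.png

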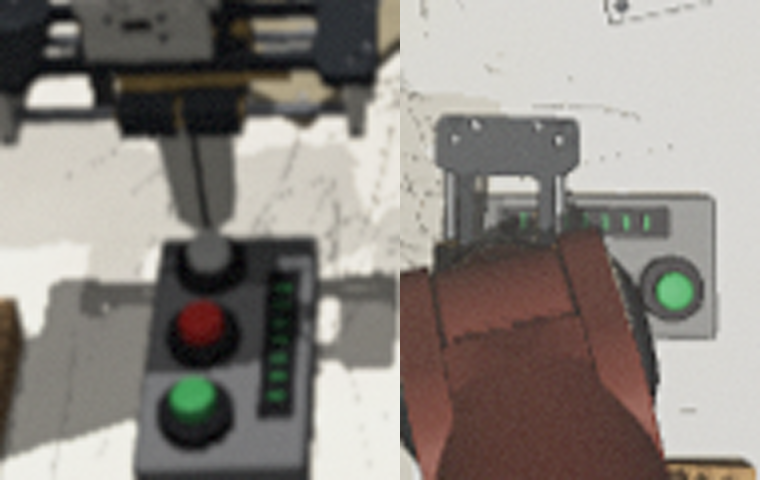

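The crop shows the closed fingers centred right above the white key, with red and green well clear. I'll press down in small steps.

Call:
step_arm --steps '[[[0,0,10,0,0],[0,0,8,0,0],[0,0,2,0,0],[0,0,2,0,0],[0,0,2,0,0],[0,0,0,0,0],[0,0,0,0,0]]]'

```text
time: 6.45
position: [0.454, -0.1165, 0.0458]
tool_rot: [-1.568, -0.003, -1.57]
force: [-4.9, 0.9, 27.8]
finger_gap: 0.0
```

Call:
step_arm --steps '[[[0,0,-2,0,0],[0,0,0,0,0],[0,0,0,0,0]]]'

```text
time: 6.7
position: [0.454, -0.1165, 0.0462]
tool_rot: [-1.569, -0.001, -1.571]
force: [-1.3, -0.0, 11.8]
finger_gap: 0.003
```

Call:
step_arm --steps '[[[0,0,-2,0,0],[0,0,0,0,0],[0,0,0,0,0]]]'

```text
time: 6.95
position: [0.4539, -0.1165, 0.0471]
tool_rot: [-1.569, -0.0, -1.571]
force: [0.8, -1.0, 2.9]
finger_gap: 0.008
```

Call:
step_arm --steps '[[[0,0,-3,0,0],[0,0,0,0,0],[0,0,0,0,0]]]'

```text
time: 7.2
position: [0.4536, -0.1163, 0.0498]
tool_rot: [-1.57, 0.0, -1.571]
force: [1.6, -0.6, 2.4]
finger_gap: 0.007
```

Call:
step_arm --steps '[[[0,0,-3,0,0],[0,0,0,0,0],[0,0,0,0,0]]]'

```text
time: 7.45
position: [0.452, -0.116, 0.0523]
tool_rot: [-1.573, 0.0, -1.571]
force: [-0.5, -0.4, 0.9]
finger_gap: 0.0
```

The force fell off like a spring, about 3 N at 47 mm down to about 0 at 52 mm, so the key was pressed to its stop and has come up. Now I'll cross high over the red key to the green one.

Call:
step_arm --steps '[[[0,0,-25,0,0],[0,0,-15,0,0],[0,35,0,0,0],[0,35,0,0,0],[0,30,0,0,0],[0,0,0,0,0],[0,0,15,0,0],[0,0,15,0,0],[0,0,0,0,0],[0,0,0,0,0]]]'

```text
time: 8.28
position: [0.4519, -0.2154, 0.0619]
tool_rot: [-1.574, 0.002, -1.57]
force: [0.9, -0.3, -0.2]
finger_gap: 0.006
```

Call:
step_arm --steps '[[[0,0,8,0,0],[0,0,4,0,0],[0,0,3,0,0],[0,0,0,0,0],[0,0,0,0,0]]]'

```text
time: 8.7
position: [0.4535, -0.216, 0.048]
tool_rot: [-1.57, 0.0, -1.57]
force: [0.4, 1.0, 3.6]
finger_gap: 0.005
```

Call:
step_arm --steps '[[[0,0,2,0,0],[0,0,0,0,0],[0,0,0,0,0]]]'

```text
time: 8.95
position: [0.4535, -0.216, 0.0463]
tool_rot: [-1.57, -0.0, -1.57]
force: [-0.2, 1.2, 5.5]
finger_gap: 0.002
```

Call:
step_arm --steps '[[[0,0,-20,0,0],[0,0,-40,0,0],[0,0,-40,0,0],[0,0,-40,0,0],[0,0,-40,0,0],[0,0,-40,0,0],[60,-32,0,22,0],[60,-32,0,22,0],[60,-32,0,22,0],[60,-32,0,22,0],[60,-32,0,22,0],[60,-32,0,22,0]]]'

```text
time: 9.95
position: [0.5855, -0.0234, 0.2652]
tool_rot: [-1.572, -0.001, -1.572]
force: [0.4, -1.8, 0.4]
finger_gap: 0.389
```

Call:
step_arm --steps '[[[60,-32,0,22,0],[60,-32,0,22,0],[60,-32,0,22,0],[60,-35,0,24,0],[60,0,0,0,0],[60,0,0,0,0],[60,0,0,0,0]]]'

```text
time: 10.53
position: [0.6743, 0.105, 0.2648]
tool_rot: [-1.572, -0.002, -1.571]
force: [0.1, 0.2, -0.3]
finger_gap: 0.642
```

Run:
```python
from h import *
np.set_printoptions(precision=4,suppress=True)
c={n:camera(n) for n in("side","top")}
s=status.read_state();print(s["position"],s["tool_rot"],s["force"],s["finger_gap"])
for X in [s["position"],[.676,.107,.167],[.676,.107,.19],[.676,.107,.055]]: print(proj(c["side"],X))
v=cv2.resize(c["side"]["pixels"][60:220,290:430],None,fx=4,fy=4,interpolation=cv2.INTER_CUBIC)[:600]
cv2.imwrite("pics/r.png",v[:,:,::-1])
```

```text
[0.6745 0.1035 0.2656] [-1.5711 -0.0021 -1.5736] [-0.3449  0.0726 -0.621 ] 0.6477752531646959
[354.3522  82.5446]
[353.6224 120.8327]
[353.9209 112.1169]
[352.2764 160.1367]
```

View pics/r.png

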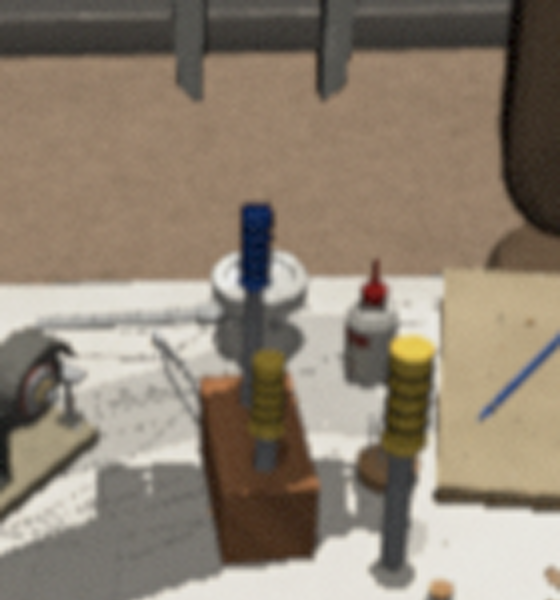

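The crop shows the jaws straddling the blue handle in line. The handle centre is at (353.6,121), as predicted. I'll go down and grip.

Call:
step_arm --steps '[[[60,-3,30,2,0],[60,0,30,0,0],[60,0,25,0,0],[60,0,20,0,0],[60,0,12,0,0],[60,0,0,0,0],[60,0,0,0,0],[60,0,0,0,0]]]'

```text
time: 11.3
position: [0.6777, 0.1088, 0.1507]
tool_rot: [-1.568, 0.001, -1.572]
force: [-0.3, -0.2, -0.2]
finger_gap: 0.648
```

Call:
step_arm --steps '[[[0,0,0,0,0],[0,0,0,0,0],[0,0,0,0,0],[0,0,0,0,0],[0,0,0,0,0],[0,0,0,0,0],[0,0,0,0,0],[0,0,0,0,0]]]' --newtons 35

```text
time: 11.97
position: [0.6766, 0.1091, 0.1487]
tool_rot: [-1.571, 0.0, -1.571]
force: [-1.1, 0.2, 1.0]
finger_gap: 0.203
```

Call:
step_arm --steps '[[[0,0,-8,0,0],[0,0,-12,0,0],[0,0,-15,0,0],[0,0,-20,0,0],[0,0,-25,0,0],[0,0,-30,0,0],[0,0,-30,0,0],[0,0,-30,0,0],[0,0,0,0,0],[0,0,0,0,0]]]'

```text
time: 12.8
position: [0.6774, 0.1099, 0.3222]
tool_rot: [-1.565, 0.002, -1.571]
force: [0.2, 0.2, -1.7]
finger_gap: 0.195
```

Call:
step_arm --steps '[[[0,15,0,-1,0],[0,25,0,-3,0],[0,30,0,-3,0],[0,35,0,-3,0],[0,35,0,-3,0],[0,35,0,-3,0],[0,35,0,-3,0],[0,35,0,-3,0],[0,35,0,-3,0],[0,25,0,-3,0],[0,12,0,-1,0],[0,0,0,0,0]]]'

```text
time: 13.8
position: [0.6457, -0.2137, 0.3165]
tool_rot: [-1.575, -0.002, -1.578]
force: [0.3, -0.5, -0.7]
finger_gap: 0.2
```

Call:
step_arm --steps '[[[0,0,10,0,0],[0,0,10,0,0],[0,0,0,0,0],[0,0,0,0,0],[0,0,0,0,0]]]'

```text
time: 14.22
position: [0.6479, -0.2062, 0.2986]
tool_rot: [-1.571, 0.001, -1.568]
force: [0.2, -0.5, -0.2]
finger_gap: 0.197
```

Run:
```python
from h import *
np.set_printoptions(precision=4,suppress=True)
c={n:camera(n) for n in("side","top")}
s=status.read_state();p=np.array(s["position"]);print(p,s["tool_rot"],s["force"],s["finger_gap"])
tip=p+[0,0,.019-.157]
print("pred tip",tip,proj(c["side"],tip),"handle bottom",proj(c["side"],tip+[0,0,.13]))
for t in ["long_rod_tip","upper_bushing","lower_bushing"]: 
  for n in c: print(t,n,[(np.round(d["point"],1).tolist(),round(float(d["confidence"]),2)) for d in nets.spot_point(n,t)[:3]])
a,b=[cv2.resize(c[n]["pixels"][y:y+140,x:x+95],None,fx=4,fy=4,interpolation=cv2.INTER_CUBIC) for n,x,y in(("side",300,155),("top",330,110))]
cv2.imwrite("pics/b.png",np.hstack([a,b])[:,:,::-1])
```

```text
[ 0.6481 -0.2069  0.2992] [-1.5698  0.0001 -1.5693] [ 0.7791 -1.4046 -1.205 ] 0.20361743101616217
pred tip [ 0.6481 -0.2069  0.1612] [349.2246 220.5914] handle bottom [351.0712 163.6542]
long_rod_tip side [([347.4, 222.2], 0.78)]
long_rod_tip top []
upper_bushing side [([348.8, 234.1], 0.71), ([346.7, 219.6], 0.21)]
upper_bushing top [([378.7, 187.0], 0.71)]
lower_bushing side [([347.0, 259.5], 0.96)]
lower_bushing top [([373.7, 186.4], 0.73)]
```

View pics/b.png

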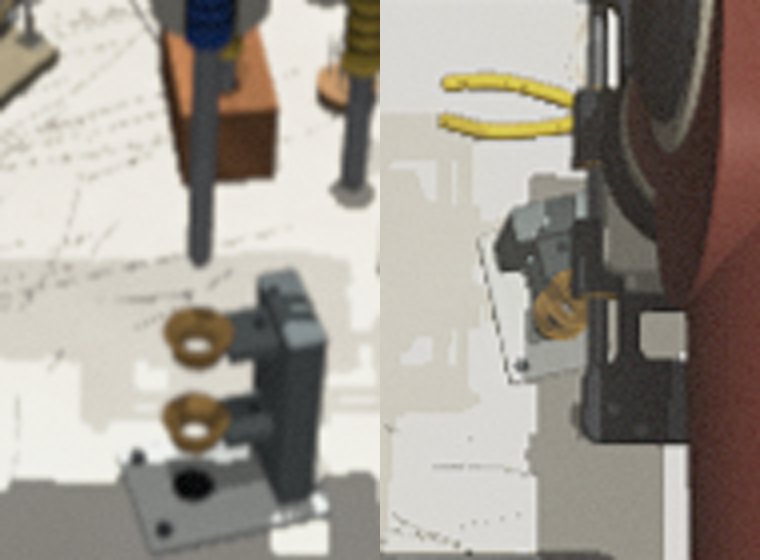

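The crop shows the rod hanging vertically with its tip at side pixel (349.6,221), above the upper rim centre at (349.5,237.8). I'll shift 2 mm towards -y and go down, watching the forces.

Call:
step_arm --steps '[[[0,2,10,0,0],[0,0,12,0,0],[0,0,10,0,0],[0,0,8,0,0],[0,0,5,0,0],[0,0,4,0,0],[0,0,0,0,0],[0,0,0,0,0]]]'

```text
time: 15.28
position: [0.6478, -0.2099, 0.2498]
tool_rot: [-1.571, 0.0, -1.571]
force: [-0.1, 1.1, -0.6]
finger_gap: 0.2
```

Call:
step_arm --steps '[[[0,0,3,0,0],[0,0,3,0,0],[0,0,0,0,0],[0,0,0,0,0]]]'

```text
time: 15.62
position: [0.6476, -0.2099, 0.2436]
tool_rot: [-1.571, 0.0, -1.571]
force: [-0.3, -0.2, -0.5]
finger_gap: 0.203
```

Call:
step_arm --steps '[[[0,0,5,0,0],[0,0,5,0,0],[0,0,5,0,0],[0,0,5,0,0],[0,0,5,0,0],[0,0,5,0,0],[0,0,5,0,0],[0,0,3,0,0],[0,0,0,0,0],[0,0,0,0,0]]]'

```text
time: 16.45
position: [0.6476, -0.2099, 0.2055]
tool_rot: [-1.571, 0.0, -1.571]
force: [-1.3, 1.4, -0.4]
finger_gap: 0.201
```

Call:
step_arm --steps '[[[0,0,4,0,0],[0,0,4,0,0],[0,0,4,0,0],[0,0,4,0,0],[0,0,0,0,0],[0,0,0,0,0]]]'

```text
time: 16.95
position: [0.6474, -0.2099, 0.1892]
tool_rot: [-1.572, 0.0, -1.571]
force: [-0.2, -0.2, -1.3]
finger_gap: 0.198
```

Tip is at about 0.051 in the lower bore, with no resistance. 21 mm remain to reach tip z 0.030.

Call:
step_arm --steps '[[[0,0,5,0,0],[0,0,5,0,0],[0,0,5,0,0],[0,0,4,0,0],[0,0,2,0,0],[0,0,0,0,0],[0,0,0,0,0],[0,0,0,0,0]]]'

```text
time: 17.62
position: [0.6479, -0.2099, 0.1689]
tool_rot: [-1.57, 0.0, -1.571]
force: [-0.8, 0.1, -1.4]
finger_gap: 0.197
```

Run:
```python
from h import *
np.set_printoptions(precision=4,suppress=True)
c={n:camera(n) for n in("side","top")}
s=status.read_state();p=np.array(s["position"]);print(p,s["tool_rot"],s["force"],s["finger_gap"])
tip=p+[0,0,.019-.157]
print("pred tip",tip,proj(c["side"],tip),"handle bottom",proj(c["side"],tip+[0,0,.13]))
print([(d["point"],d["confidence"]) for d in nets.spot_point("side","long_rod_tip")[:2]])
cv2.imwrite("pics/f.png",cv2.resize(c["side"]["pixels"][190:300,290:410],None,fx=5,fy=5,interpolation=cv2.INTER_CUBIC)[:,:,::-1])
```

```text
[ 0.6479 -0.2099  0.169 ] [-1.5701 -0.0001 -1.5708] [-0.4461  0.2223 -1.8653] 0.19682145034499732
pred tip [ 0.6479 -0.2099  0.031 ] [347.6814 268.8456] handle bottom [349.2088 221.8147]
[([347.1, 270.6], 0.96)]
```

View pics/f.png

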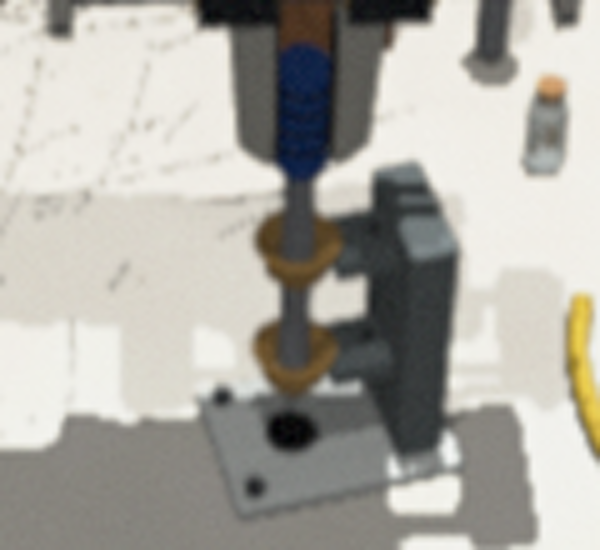

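The final crop shows the rod through both bushings. Its tip pokes out at about (348,268–270), as predicted, above the base plate, and the handle is still held. I'll hand it in.

```bash
python3 -c "
from bench import arm; print(arm.finish_job())"
```

```text
the job is handed in; nothing more can be done
None
```

The job is done and handed in at about 17.7 s. I pressed white, let it come up, then pressed green. The long blue-handled rod now runs through both bushings and is still held.

- **Keys:** The white key went to its stop and sprang back; its force fell away like a spring as I rose. The green key then went to the same depth. I crossed about 40 mm above the red key and never touched it. I pushed white harder than needed, with up to 28 N on the tool (limit 40 N); green took about 5.5 N.
- **Rod:** It went through both bushings with no noticeable resistance, under 2 N. From the arm pose the tip is at z ≈ 0.031 m, about 14 mm below the lower bushing and 23 mm above the base plate. The network's tip pixel sits about 2 px lower, which would put it nearer 0.027–0.028 m (17–18 mm out).
- **Grip:** The fingers read about 18–19 mm on the handle with grip set to 35 N, so the rod is still held.
- **Not checked:** I took no final picture of the stand, and the arm hid most of the work area from the top camera. That the short rod and the other items are undisturbed rests on the path I took and the forces I saw.

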